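# Tip a casting mould out of a tight rack and stand it on its keyed base

### The job

Three upright plaster moulds are packed tightly in the rack. Hook the blue-striped one from behind by its top edge and tip it forward until it leans out of the row, then grip it by its front edge, lift it out of the rack and stand it gently upright on the mould base, so that the notch in its underside sits fully down over the key, with the mould's thickness centred on the key. Leave the other two moulds standing in the rack and do not disturb the stamp and the clay pot.

Things in the scene. Friction and masses are not known exactly. Their poses are not given: they have to be found in the camera images.
- mould_blue: plaster block 100 (x) x 40 (y, thickness) x 150 mm (z), blue paint stripe along its top and down its front edge (spine, -x side). Origin: centre of the underside; z up along the block, x from spine to rear edge. About 0.42 kg. A notch 30 (x) wide and 14 mm deep runs through the thickness in the middle of the underside. In any of the rack's three places, 2 mm between moulds, underside 12 mm above the bench.
- mould_blue_top (a point): centre of the blue mould's top face, 150 mm above its underside. The mould tips forward about the front edge of the rack's floor: past about 0.25 rad it goes on by itself, and at about 0.4 rad its lower front edge meets the bench and it stays leaning there; pulled fast or beyond 0.57 rad it topples onto its face.
- mould_yellow: plaster block 100 (x) x 40 (y, thickness) x 150 mm (z), yellow paint stripe along its top and down its front edge (spine, -x side). Origin: centre of the underside; z up along the block, x from spine to rear edge. Same shape as the blue one; stays in the rack.
- mould_red: plaster block 100 (x) x 40 (y, thickness) x 150 mm (z), red paint stripe along its top and down its front edge (spine, -x side). Origin: centre of the underside; z up along the block, x from spine to rear edge. Same shape as the blue one; stays in the rack.
- rack: fixed wooden rack, open in front and above. Origin: on the bench under the middle of the row; x front to back, y along the row (places y = -42, 0, 42 mm, moulds centred at x = 0). Floor 12 mm thick from x = -20 mm (moulds overhang it by 30 mm); sides 80 mm high, outside at y = +-74 mm, from x = -8 mm.
- rack_back (a point): middle of the top of the rack's back board, 60 mm above the bench; the board spans x = 51 to 59 mm of the rack, the moulds' rear edges are at x = 50 mm and can be reached from behind above the board
- mould_base: fixed plaster plate 140 (x) x 90 (y) x 20 mm with a terracotta-coloured key in the middle of its top: 20 (x) x 24 (y) mm, 10 mm high, its top 3 mm stepped in to 14 x 18 mm. Origin: centre of the underside, z up. Seated, the mould has its x along the plate's x (either way round) and its underside 20 mm above the bench.
- key (a point): centre of the key's top, 30 mm above the bench
- stamp: cream plaster stamp, 31 mm wide, 53 mm high, standing; origin at the centre of its underside. To be left alone.
- pinch_pot: brown clay pot, 72 mm across, 64 mm high; origin at the centre of its underside. To be left alone.
There are look-alikes about, which are no part of the job. Leave any pink or purple look-alike of the mould_blue alone.

How it is judged (in metres and radians):
On the way, in this order (a step that is already met when the one before it is completed fails the run):
1. the blue mould leans forward out of the row, 0.3 rad or more, its foot still at its place in the rack, the other two standing (angle between mould_blue's own z axis and vertical between 0.3 and 0.6 rad and x of mould_blue_top in the frame of rack below -0.04 m and x of mould_blue in the frame of rack above -0.05 m and z of mould_blue in the frame of rack below 0.05 m and angle between each of mould_yellow, mould_red's own z axis and vertical below 0.15 rad), for 0.2 s.
2. gripped in its front half, the blue mould is lifted, the middle of its underside over 30 mm above the bench (contact force between the fingers and mould_blue above 1 N and x of the grasp point in the frame of mould_blue below -0.005 m and height (world z) of mould_blue above 0.03 m), for 0.1 s.
At the end, for the whole second after the job is handed in: Blue mould upright (0.06 rad) and at rest on the base, underside within 3.5 mm of the plate, centred on the key within 7 mm (plate's x) and 14 mm (y), x axes within 0.3 rad either way round. Yellow and red moulds upright (0.1 rad) in the rack, within 30 mm of where they were (x of mould_blue in the frame of mould_base between -0.007 and 0.007 m and y of mould_blue in the frame of mould_base between -0.014 and 0.014 m and z of mould_blue in the frame of mould_base between 0.016 and 0.0235 m and angle between the x axis of mould_blue and the x axis of mould_base, either way round below 0.3 rad and angle between mould_blue's own z axis and vertical below 0.06 rad and linear speed of mould_blue below 0.02 m/s and angular speed of mould_blue below 0.2 rad/s and angle between each of mould_yellow, mould_red's own z axis and vertical below 0.1 rad and distance of each of mould_yellow, mould_red from where it was at the start of the episode below 0.03 m); the robot touches nothing.
It fails at once if the blue mould topples or is tipped beyond 0.9 rad (angle between mould_blue's own z axis and vertical above 0.9 rad).
It fails at once if the blue mould is dropped or slammed on the base (over 60 N) (contact force between mould_blue and mould_base above 60 N).
It fails at once if another mould is tipped over or out (0.35 rad) (angle between any of mould_yellow, mould_red's own z axis and vertical above 0.35 rad).
It fails at once if the stamp or the clay pot is shifted by more than 30 mm (distance of any of stamp, pinch_pot from where it was at the start of the episode above 0.03 m).
It also fails if it takes over 64 s, if anything falls off the work surface, if the arm or the gripper's body presses on something with over 40 N, if the wrist force passes 120 N, or if a joint passes its speed limit or range.

### The arm

A 6-joint arm with a two-finger parallel gripper is mounted at the origin on a cart in front of the work surface, level with it; the furniture and walls round the work are solid. World frame = base frame: x ahead of the robot, y to its left, z up, the work surface at z = 0. Lengths are in mm, angles in rad, forces in N, time in s.
With the tool pointing down it reaches from about 325 to 775 mm from the base axis. Payload 5.5 kg.
Tool frame: the origin (TCP) lies midway between the tips of the shut fingers; the grasp point (between the pads) lies 19 mm behind it (grip_depth is the distance from the TCP to the grasp point, in mm); y points along the fingers, z is the direction in which the jaws open and shut, and the axes are right-handed (so a half turn about y gives the same grasp; the last joint's range is limited). The gripper opens to 88 mm and grips with 3 to 60 N. Pads are 20 mm wide; open, the fingers measure 115 mm over their backs; the gripper's body (75 mm by 178 mm) begins 61 mm behind the grasp point.
Start: joints at [-1.347, 0.091, 1.231, -0, 1.82, -0.057], TCP at [166.274, -576.515, 222.631] pointing down, gripper open.
Joint ranges: [-2.87, 2.87], [-0.86, 2.18], [0.17, 2.46], [-1.51, 4.65], [0.06, 2.69], [-2.65, 2.65]. Speed limits (rad/s): [2.57, 2.57, 3.01, 3.14, 3.14, 3.14].

### API

Orientations are given as a 3x3 rotation matrix whose columns are the frame's x, y, z axes.
In Python, from workcell import read_state, capture, close_job, search_frame, tip_of, grip_depth gives the robot as it stands.
- The arm moves only by the tool play_rows, never from a script. Its argument "plan" is a list of rows, each a list of 7 numbers: the opening, from 0 (shut) to 1 (fully open), then the shift along the tool's x, y, z in mm, then the turn, a rotation vector about the tool's x, y, z in degrees. In form: [[fingers, dx, dy, dz, wx, wy, wz], ...]. A call has 1 to 5 rows; each row shifts and turns the pose as measured when the row begins, along the tool's axes as they then stand; what a row does not reach is not made up. A row lasts 1/8 s, in which the tool goes at most 62.5 mm and 10.7 degrees, less where a joint would pass 70% of its speed; a pose out of reach is approached as far as the arm can. A call with a gripper value outside its range is refused whole. The fingers move at their own pace and stop on an object; "force" is the grip in N (left out, the last holds). Time passes only in rows, so rows that do not move let the fingers close. It gives the time, the measured TCP pose, the force and the opening at its end, in the units of the state.
- read_state(): the state, without advancing time (a new reading comes with each control period).
- capture(name): name is "side" or "top" or "wrist"; returns a dict with "frame" (400x640x3 uint8, red, green, blue), "fx", "fy", "cx", "cy" (pixels), "R" (3x3) and "t" (3): a world point X has camera coordinates R X + t. Camera axes: x right, y down, z forward; pixel columns grow to the right and rows downward; lengths in mm; the calibration is good to about 2 mm. A picture is of the moment at which its call begins. There is no depth.
- close_job(): hands the job in, once; it reports no verdict.
Trained networks look in the newest picture that a camera, given by its name, has taken for a name from the list of things; names that differ only in an ending like _2 or _b are one class to them, and where a whole thing is asked for, a point or a joint stands for the part that bears it (a point fixed in the world has none). Each returns a list of dicts, best first, with "score" (0 to 1); they miss things now and then, are a little off and sometimes report something else, mostly with a low value. They report only what shows in the picture. A call takes as long as a camera call. They do not tell look-alikes from the thing itself.
- search_frame(query, camera): "at" ([column, row] in pixels, amid what is visible of it).
- tip_of(query, camera): "at" ([column, row] in pixels: a listed point, or the origin of a listed thing).
The state is a dict: "time_s": time; "q": joint angles; "qd": joint speeds; "joint_efforts": joint torques, N m; "position": TCP position; "eef_rot": TCP orientation; "contact_force": force on the tool from outside, world axes, zero at the start; "moment": the same for the moment, N m; "opening": finger opening in mm.
Only numpy, scipy, OpenCV 4.12 (cv2) and the standard library are available. Lean on these libraries where they do the work, as an engineer would, in place of code of your own. Each camera call takes 0.05 s, during which the arm holds its last target.

## Working session

There is one attempt and no reset: what is moved stays moved. The work goes in short steps, Python scripts to look and compute and a tool call to move; the robot and the scene stay as the last step left them, time stands still between calls to the robot, and variables do not carry over. Pictures are saved under pics/ and viewed, and the job is handed in when it is done.

Besides the shell and the picture viewer there is one more tool, called after ">>>" as name(argument=value, ...), one argument or row to a line, values as JSON. play_rows: Moves the arm, as the interface text tells. Its arguments: {"type":"object","properties":{"plan":{"type":"array","items":{"type":"array","items":{"type":"number"}}},"force":{"type":"number"}},"required":["plan"]}

```bash
mkdir -p pics; cat > look.py <<'E'
import cv2,sys,json,numpy as np
from workcell import *
def snap(name,fn):
    c=capture(name); cv2.imwrite(f'pics/{fn}.png',cv2.cvtColor(c['frame'],cv2.COLOR_RGB2BGR)); return c
def cam(c): return np.array([[c['fx'],0,c['cx']],[0,c['fy'],c['cy']],[0,0,1]]),np.array(c['R']),np.array(c['t'])
def px2plane(c,uv,z):
    K,R,t=cam(c); d=R.T@np.linalg.inv(K)@np.array([uv[0],uv[1],1.]); o=-R.T@t
    return o+d*(z-o[2])/d[2]
def proj(c,X):
    K,R,t=cam(c); p=K@(R@np.array(X,float)+t); return p[:2]/p[2]
def tri(c1,u1,c2,u2):
    P=[]
    for c in (c1,c2):
        K,R,t=cam(c); P.append(K@np.c_[R,t])
    X=cv2.triangulatePoints(P[0],P[1],np.array(u1,float).reshape(2,1),np.array(u2,float).reshape(2,1))
    return (X[:3]/X[3]).ravel()
E
python3 - <<'E'
from look import *
s=read_state(); print(s['time_s'],s['position'],s['eef_rot'],s['opening'],grip_depth)
for n in('top','side'):
    c=snap(n,n+'0'); print(n,c['fx'],c['cx'],c['cy'],(-np.array(c['R']).T@c['t']).round(),np.array(c['R']).round(2).tolist())
    for q in ['mould_blue','mould_blue_top','rack','rack_back','mould_base','key','stamp','pinch_pot']:
        print(q,[(np.round(d['at'],1).tolist(),round(d['score'],2)) for d in tip_of(q,n)[:4]])
E
```

```text
0.0 [ 166.2209371  -576.19630403  221.50139856] [[-9.60828698e-01 -3.98680712e-04  2.77142660e-01]
 [-2.77142904e-01  1.93296396e-03 -9.60826766e-01]
 [-1.52643674e-04 -9.99998052e-01 -1.96773878e-03]] 87.64176250941034 18.700000000000003
top 434.877722161126 323.37571478195815 203.02685686590536 [-141.  -10. 1365.] [[0.04, -1.0, -0.01], [-0.86, -0.03, -0.51], [0.51, 0.03, -0.86]]
mould_blue [([420.5, 254.7], 0.86), ([406.7, 188.3], 0.84), ([385.2, 225.9], 0.82)]
mould_blue_top [([389.4, 202.2], 0.79), ([418.3, 163.2], 0.78), ([427.8, 233.0], 0.64)]
rack [([374.5, 226.6], 0.68)]
rack_back []
mould_base [([268.8, 253.5], 0.97)]
key [([271.2, 246.9], 0.81)]
stamp [([216.1, 240.0], 0.61)]
pinch_pot [([293.7, 201.1], 0.53)]
side 365.2108396715479 311.326152276964 196.52130779342048 [386. 819. 737.] [[-0.97, -0.26, -0.0], [-0.16, 0.6, -0.79], [0.21, -0.76, -0.62]]
mould_blue [([365.9, 161.7], 0.87), ([294.2, 161.5], 0.79)]
mould_blue_top [([294.0, 125.1], 0.87), ([370.5, 129.6], 0.83)]
rack [([325.7, 187.0], 0.9)]
rack_back [([311.0, 171.8], 0.62)]
mould_base [([342.7, 276.0], 0.7)]
key [([343.1, 263.9], 0.9)]
stamp [([316.2, 340.2], 0.55)]
pinch_pot [([269.3, 245.5], 0.68)]
```

View pics/top0.png

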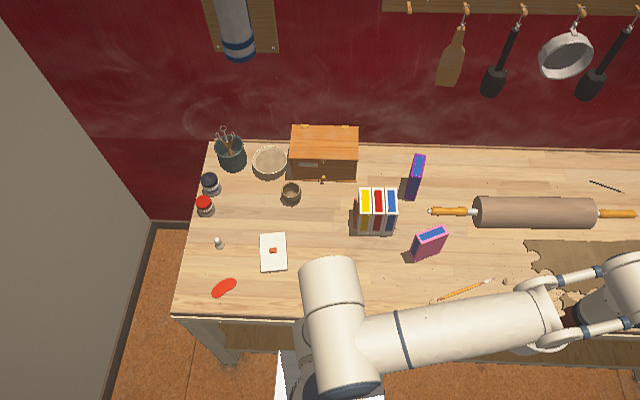

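View pics/side0.png

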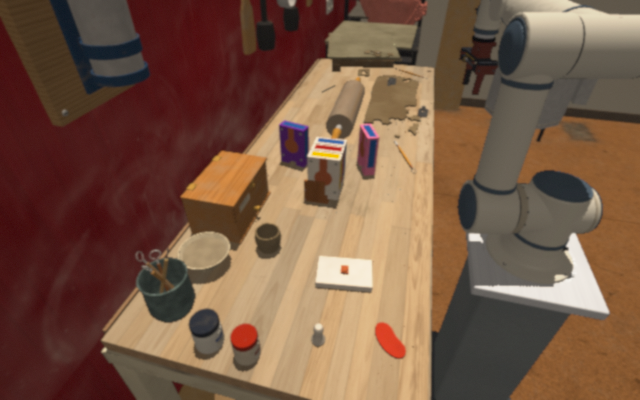

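```bash
python3 - <<'E'
import cv2,numpy as np
a=cv2.imread('pics/top0.png')[150:290,200:460]; b=cv2.imread('pics/side0.png')[110:300,260:400]
cv2.imwrite('pics/t0c.png',cv2.resize(a,None,fx=3,fy=3,interpolation=cv2.INTER_CUBIC))
cv2.imwrite('pics/s0c.png',cv2.resize(b,None,fx=3,fy=3,interpolation=cv2.INTER_CUBIC))
E
python3 - <<'E'
from look import *
c=capture('wrist'); print((-np.array(c['R']).T@c['t']).round(),np.array(c['R']).round(2).tolist(),c['fx'])
c1=capture('top');c2=capture('side')
for n,a,b in [('key',(271.2,246.9),(343.1,263.9))]:
    print(n,tri(c1,a,c2,b),px2plane(c1,a,30),px2plane(c2,b,30))
print(px2plane(c1,(389,202),162),px2plane(c1,(374.5,226.6),0),px2plane(c2,(325.7,187),0),px2plane(c2,(311,171.8),60))
print(px2plane(c1,(216,244),0),px2plane(c1,(293,201),0),px2plane(c1,(417,198),0),px2plane(c1,(430,250),0))
E
```

```text
[ 242. -555.  386.] [[0.28, -0.96, 0.0], [-0.92, -0.27, 0.29], [-0.28, -0.08, -0.96]] 280.0802016261848
key [470.99054279 208.02402266  43.97390195] [478.33025341 210.14646413  30.        ] [471.62389654 196.37838937  30.        ]
[ 590.71460408 -174.63843866  162.        ] [ 585.45056642 -142.37425091    0.        ] [ 597.68740879 -150.4625982     0.        ] [ 646.27349459 -140.79455153   60.        ]
[495.68402458 408.24744808   0.        ] [680.14916331 154.72477545   0.        ] [ 710.34432104 -300.01505798    0.        ] [ 5.02178194e+02 -3.30743635e+02  2.27373675e-13]
```

View pics/t0c.png

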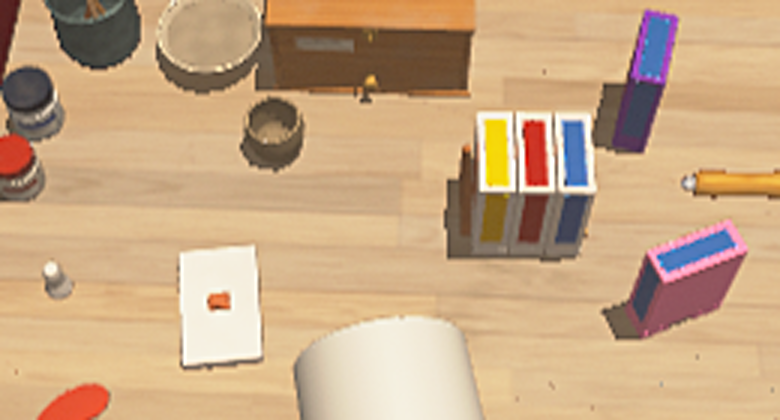

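View pics/s0c.png

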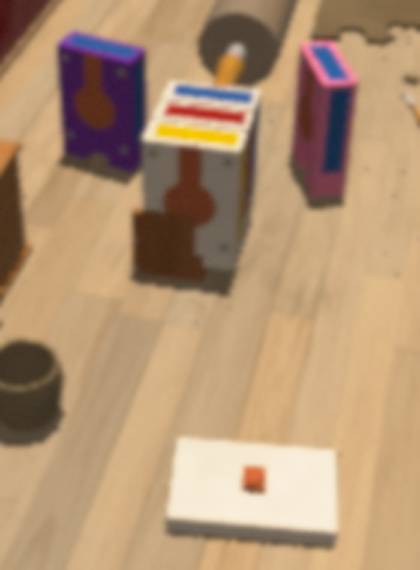

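>>> play_rows(
  plan=[
    [1,-20,-40,-10,0,0,0],
    [1,-45,-20,-24,0,0,0],
    [1,-50,-10,-25,0,0,0],
    [1,-50,-10,-25,0,0,0],
    [1,-50,-10,-25,0,0,0],
  ],
)

```text
time_s: 1.68
position: [344.6, -410.1, 313.2]
eef_rot: [[-0.963, -0.0, 0.27], [-0.27, 0.003, -0.963], [-0.001, -1.0, -0.003]]
contact_force: [-0.0, -0.7, 0.6]
opening: 88.0
```

>>> play_rows(
  plan=[
    [1,-50,-10,-25,0,0,0],
    [1,-50,-10,-25,0,0,0],
    [1,-50,-10,-25,0,0,0],
    [1,-50,0,-25,0,0,0],
    [1,-50,0,-25,0,0,0],
  ],
)

```text
time_s: 2.3
position: [557.6, -215.3, 347.1]
eef_rot: [[-0.963, 0.004, 0.269], [-0.269, 0.0, -0.963], [-0.004, -1.0, 0.0]]
contact_force: [-0.2, -0.3, 0.3]
opening: 87.6
```

>>> play_rows(
  plan=[
    [0,-36,0,-22,0,0,0],
    [0,-30,0,-20,0,0,0],
    [0,0,0,0,0,0,0],
  ],
)

```text
time_s: 2.68
position: [613.7, -151.5, 345.7]
eef_rot: [[-0.962, 0.002, 0.274], [-0.274, 0.001, -0.962], [-0.002, -1.0, -0.001]]
contact_force: [0.1, -0.1, -1.4]
opening: 61.1
```

```bash
python3 - <<'E'
from look import *
c=snap('wrist','w1'); s=read_state(); print(s['position'],s['q'])
import pickle; pickle.dump(c,open('w1.pkl','wb'))
t=snap('top','t1'); pickle.dump(t,open('t1.pkl','wb'))
E
```

```text
[ 613.02119693 -152.65486909  346.04659937] [-2.98710325e-01  2.48714344e-01  8.32623877e-01  1.65221876e-03
  2.05854186e+00  9.96334311e-01]
```

View pics/w1.png

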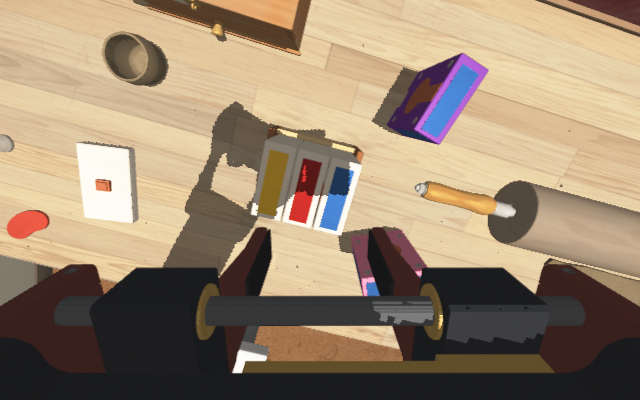

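```bash
python3 - <<'E'
import cv2
a=cv2.imread('pics/w1.png')
cv2.imwrite('pics/w1a.png',cv2.resize(a[115:245,230:380],None,fx=5,fy=4.6,interpolation=cv2.INTER_CUBIC))
cv2.imwrite('pics/w1b.png',cv2.resize(a[130:235,60:150],None,fx=5,fy=5,interpolation=cv2.INTER_CUBIC))
E
```

```text
(no output)
```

View pics/w1a.png

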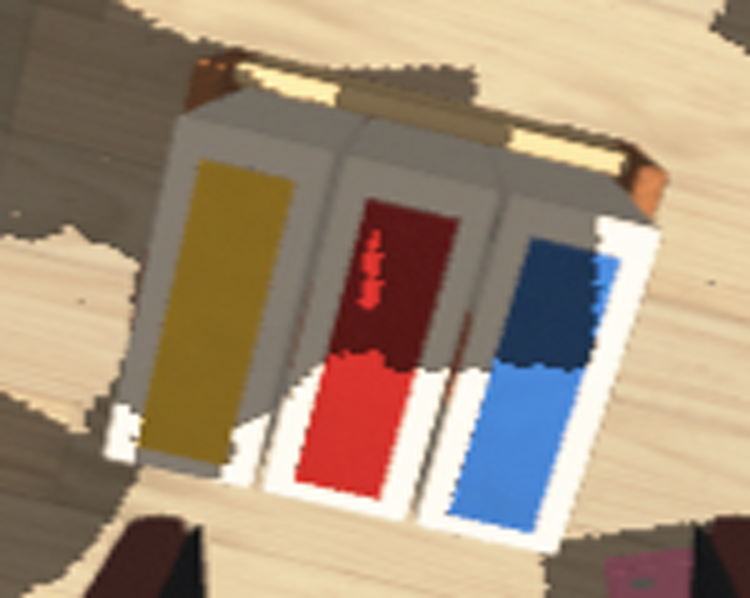

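View pics/w1b.png

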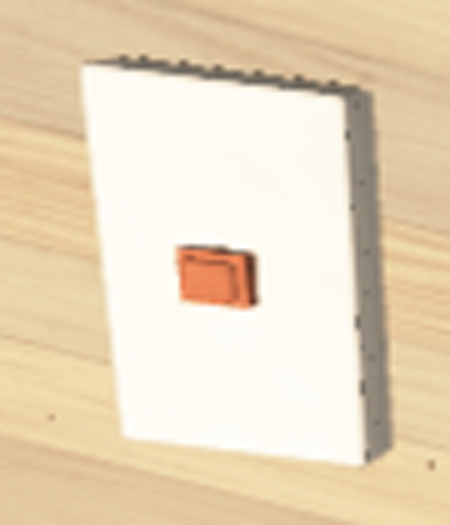

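```bash
cat > fit.py <<'E'
from look import *
from scipy.optimize import least_squares
def fit(c,uv,L,z,x0,free_z=False):
    # L: Nx2 local xy at height z
    uv=np.array(uv);L=np.array(L)
    def f(p):
        ca,sa=np.cos(p[2]),np.sin(p[2])
        return np.concatenate([proj(c,[p[0]+ca*a-sa*b,p[1]+sa*a+ca*b,z])-u for (a,b),u in zip(L,uv)])
    r=least_squares(f,x0); return r.x,np.abs(r.fun).max()
E
python3 - <<'E'
from fit import *
import pickle
c=pickle.load(open('w1.pkl','rb'));t=pickle.load(open('t1.pkl','rb'))
uv=[(230+x/5-.4,115+y/4.6-.4) for x,y in [(180,120),(658,228),(555,551),(105,458)]]
L=[(50,62),(50,-62),(-50,-62),(-50,62)]
p,e=fit(c,uv,L,162,[595,-150,0]);print('rack',p,e)
pb,eb=fit(c,[(60+x/5-.4,130+y/5-.4) for x,y in [(83,65),(345,95),(363,463),(122,437)]],[(70,45),(70,-45),(-70,-45),(-70,45)],20,[475,205,0]);print('base',pb,eb)
print('key',px2plane(c,(60+212/5-.4,130+280/5-.4),30))
# top view fit
uvt=[(200+x/3,150+y/3) for x,y in [(478,112),(589,114),(595,192),(475,192)]]
print('rack top',fit(t,uvt,L,162,[595,-150,0]))
uvt=[(200+x/3,150+y/3) for x,y in [(180,252),(257,246),(262,360),(184,366)]]
print('base top',fit(t,uvt,[(70,45),(70,-45),(-70,-45),(-70,45)],20,[475,205,0]))
print('pink',[px2plane(t,(200+x/3,150+y/3),150).round() for x,y in [(648,252),(733,222),(745,243),(655,278)]])
print('R cam',np.array(c['R']).round(3).tolist())
E
```

```text
rack [ 5.94921249e+02 -1.38027683e+02  3.49888325e-02] 1.1343430268700558
base [4.68352355e+02 2.05757812e+02 1.42624501e-01] 1.1184327869817139
key [468.50306919 204.59988942  30.        ]
rack top (array([ 5.94705181e+02, -1.39518529e+02,  1.33010544e-02]), np.float64(0.6611537197521216))
base top (array([4.66084582e+02, 2.01870530e+02, 1.35258047e-01]), np.float64(0.7244856740078376))
pink [array([ 485., -256.,  150.]), array([ 523., -348.,  150.]), array([ 499., -358.,  150.]), array([ 455., -262.,  150.])]
R cam [[0.275, -0.961, 0.0], [-0.922, -0.264, 0.285], [-0.274, -0.078, -0.959]]
```

>>> play_rows(
  plan=[
    [0,-44,20,39,0,7,0],
    [0,0,30,0,0,7.2,0],
    [0,0,30,0,0,0,0],
    [0,0,0,0,0,0,0],
  ],
  force=50,
)

```text
time_s: 3.28
position: [665.2, -186.7, 257.9]
eef_rot: [[-1.0, -0.007, 0.011], [-0.011, 0.002, -1.0], [0.007, -1.0, -0.002]]
contact_force: [-0.1, 0.8, -0.2]
opening: 13.6
```

```bash
python3 - <<'E'
from look import *
c=snap('wrist','w2'); s=read_state(); print(s['position'],s['q'],s['eef_rot'],s['opening'])
import pickle; pickle.dump(c,open('w2.pkl','wb'))
E
```

```text
[ 665.61917999 -186.88298058  261.19249985] [-3.22683114e-01  3.69856252e-01  8.41166907e-01 -4.94530986e-04
  1.93348245e+00  1.23668320e+00] [[-9.99932437e-01 -2.90926164e-03  1.12542373e-02]
 [-1.12556952e-02  4.85246978e-04 -9.99936535e-01]
 [ 2.90361592e-03 -9.99995650e-01 -5.17959955e-04]] 9.359796862381076
```

View pics/w2.png

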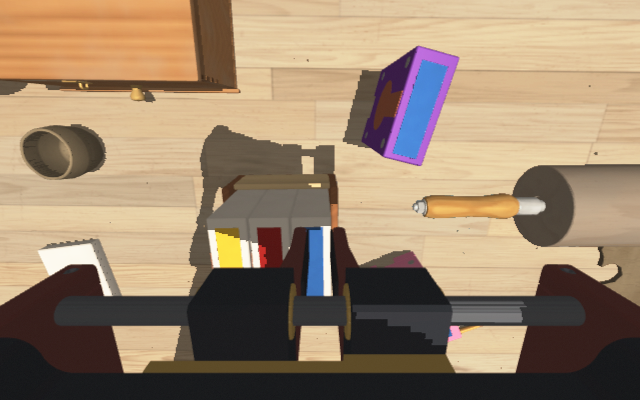

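```bash
python3 - <<'E'
import cv2
a=cv2.imread('pics/w2.png')
cv2.imwrite('pics/w2a.png',cv2.resize(a[165:275,195:365],None,fx=4.5,fy=4.5,interpolation=cv2.INTER_CUBIC))
E
```

```text
(no output)
```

View pics/w2a.png

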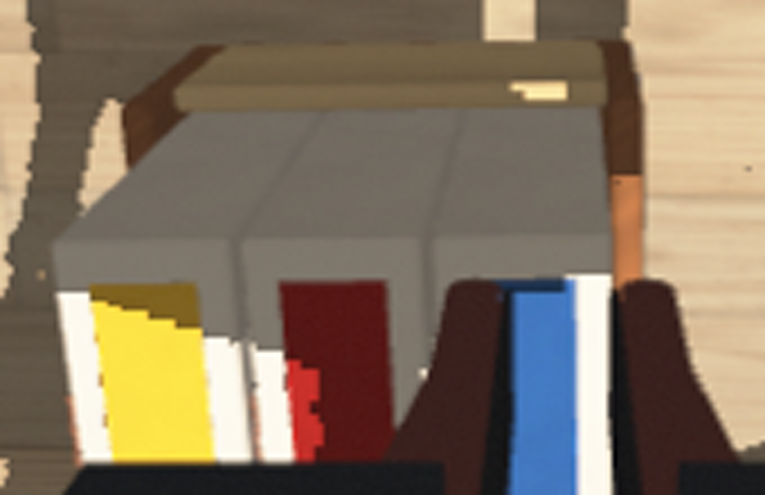

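```bash
python3 - <<'E'
from fit import *
import pickle
c=pickle.load(open('w2.pkl','rb'))
f=lambda x,y:(195+x/4.5-.4,165+y/4.5-.4)
for n,u in [('RL',(57,241)),('RR',(611,234)),('b rl',(430,237)),('y/r',(236,240))]: print(n,px2plane(c,f(*u),162).round(1))
print('board', [px2plane(c,f(*u),60).round(1) for u in [(222,45),(600,42)]])
print('bot', [px2plane(c,f(*u),80).round(1) for u in [(604,42),(645,175)]])
print(proj(c,read_state()['position']))
E
```

```text
RL [643.3 -76.5 162. ]
RR [ 646.4 -198.3  162. ]
b rl [ 645.3 -158.5  162. ]
y/r [ 644.  -115.9  162. ]
board [array([665., -88.,  60.]), array([ 667.3, -198.4,   60. ])]
bot [array([ 671.6, -198.8,   80. ]), array([ 633.2, -211.3,   80. ])]
[318.90135563 244.39126658]
```

>>> play_rows(
  plan=[
    [0,-3,0,-9,0,-0.9,0],
    [0,0,40,0,0,0,0],
    [0,0,40,0,0,0,0],
    [0,0,30,0,0,0,0],
    [0,0,0,0,0,0,0],
  ],
)

```text
time_s: 3.95
position: [672.0, -177.6, 166.3]
eef_rot: [[-0.999, 0.021, 0.03], [-0.031, -0.006, -1.0], [-0.021, -1.0, 0.007]]
contact_force: [0.2, -0.3, -0.2]
opening: 0.6
```

```bash
python3 - <<'E'
from look import *
c=snap('wrist','w3'); s=read_state(); print(s['position'],s['eef_rot'],s['opening'],s['contact_force'])
snap('side','s3')
E
```

```text
[ 672.81660559 -177.84980167  168.84731988] [[-0.99924083  0.02438724  0.03038121]
 [-0.03057134 -0.00746147 -0.99950474]
 [-0.02414848 -0.99967474  0.00820135]] 0.3344067670588861 [0.50881651 0.44779127 0.29053691]
```

View pics/w3.png

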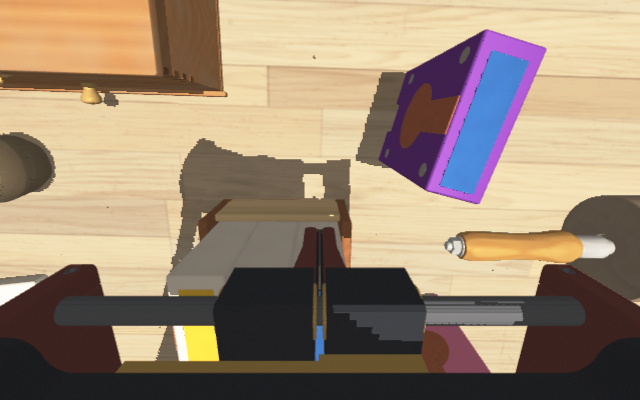

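>>> play_rows(
  plan=[
    [0,3,14,0,0,0,-1.4],
    [0,0,12,0,0,0,0],
    [0,0,0,0,0,0,0],
  ],
)

```text
time_s: 4.42
position: [672.2, -178.8, 147.6]
eef_rot: [[-1.0, 0.007, 0.03], [-0.031, -0.011, -0.999], [-0.007, -1.0, 0.011]]
contact_force: [0.1, -0.6, -0.2]
opening: 0.7
```

```bash
python3 - <<'E'
from look import *
c=snap('side','s4'); s=read_state(); print(s['position'],s['eef_rot'],s['opening'],s['contact_force'])
cv2.imwrite('pics/s4c.png',cv2.resize(cv2.imread('pics/s4.png')[60:220,240:400],None,fx=3.5,fy=3.5,interpolation=cv2.INTER_CUBIC))
E
```

```text
[ 672.38888011 -178.83168983  148.21397144] [[-0.99950374  0.00784163  0.03050868]
 [-0.03059648 -0.01133124 -0.99946759]
 [-0.00749176 -0.99990505  0.01156555]] 0.6464549817985221 [-0.85435624  0.15604249 -0.45919205]
```

View pics/s4c.png

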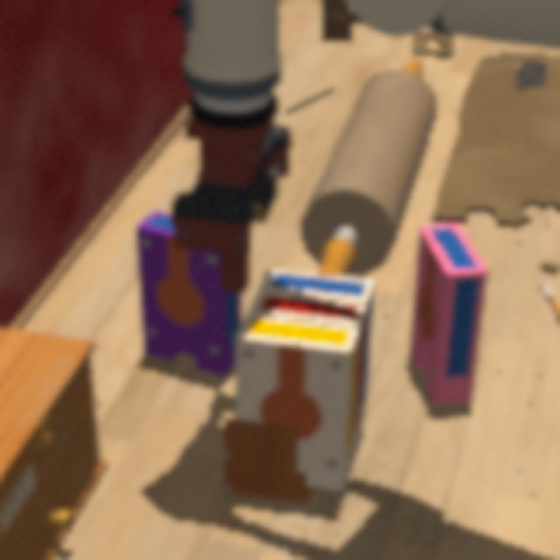

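>>> play_rows(
  plan=[
    [0,7,0,0,0,0,0],
    [0,6,0,0,0,0,0],
    [0,5,0,0,0,0,0],
    [0,5,0,0,0,0,0],
    [0,5,0,0,0,0,0],
  ],
)

```text
time_s: 5.1
position: [643.2, -180.0, 149.8]
eef_rot: [[-0.999, 0.011, 0.03], [-0.031, -0.012, -0.999], [-0.011, -1.0, 0.012]]
contact_force: [0.7, -0.6, 1.1]
opening: 0.9
```

>>> play_rows(
  plan=[
    [0,5,0,0,0,0,0],
    [0,5,0,0,0,0,0],
    [0,5,0,0,0,0,0],
    [0,4,0,0,0,0,0],
    [0,4,0,0,0,0,0],
  ],
)

```text
time_s: 5.72
position: [618.0, -180.7, 149.1]
eef_rot: [[-0.999, 0.01, 0.03], [-0.03, -0.012, -0.999], [-0.009, -1.0, 0.012]]
contact_force: [-0.4, -0.8, -0.0]
opening: 0.5
```

```bash
python3 - <<'E'
from look import *
c=snap('side','s5'); s=read_state(); print(s['position'],s['contact_force'])
cv2.imwrite('pics/s5c.png',cv2.resize(cv2.imread('pics/s5.png')[60:220,240:400],None,fx=3.5,fy=3.5,interpolation=cv2.INTER_CUBIC))
E
```

```text
[ 617.71073496 -180.80287708  149.24937988] [0.36441271 0.22188068 0.34310992]
```

View pics/s5c.png

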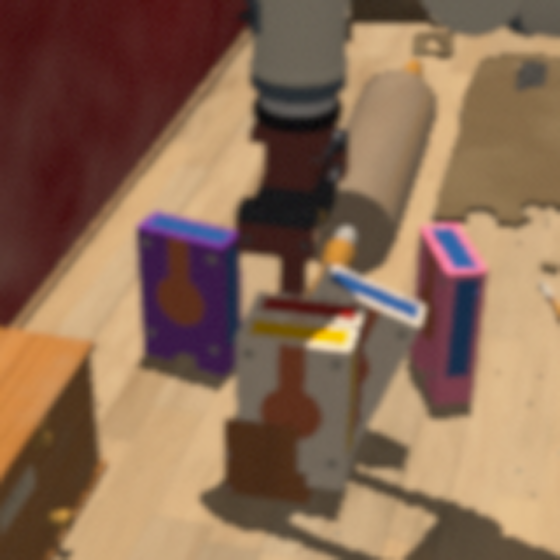

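>>> play_rows(
  plan=[
    [0,-10,0,0,0,0,0],
    [0,0,-50,0,0,0,0],
    [0,0,-50,0,0,0,0],
    [0.5,0,-50,0,0,0,0],
    [1,30,-20,0,0,0,0],
  ],
)

```text
time_s: 6.4
position: [598.8, -178.7, 318.0]
eef_rot: [[-0.999, 0.002, 0.032], [-0.032, -0.009, -0.999], [-0.002, -1.0, 0.009]]
contact_force: [-0.4, 0.1, -0.2]
opening: 17.2
```

>>> play_rows(
  plan=[
    [1,30,0,0,0,0,0],
    [1,15,0,0,0,0,0.6],
    [1,0,0,0,0,0,0],
  ],
)

```text
time_s: 6.78
position: [554.4, -180.4, 322.3]
eef_rot: [[-0.999, 0.02, 0.032], [-0.032, -0.011, -0.999], [-0.019, -1.0, 0.012]]
contact_force: [0.6, -0.0, 0.4]
opening: 46.6
```

```bash
python3 - <<'E'
from look import *
import pickle
c=snap('wrist','w6'); s=read_state(); print(s['position'],s['eef_rot'],s['opening'])
pickle.dump(c,open('w6.pkl','wb'))
t=snap('top','t6');pickle.dump(t,open('t6.pkl','wb'))
t=snap('side','s6');pickle.dump(t,open('s6.pkl','wb'))
E
```

```text
[ 554.83715516 -180.32204081  321.79771255] [[-0.99930621  0.01903344  0.03201281]
 [-0.03222259 -0.01081923 -0.99942216]
 [-0.01867609 -0.99976031  0.01142503]] 51.1573066187332
```

View pics/w6.png

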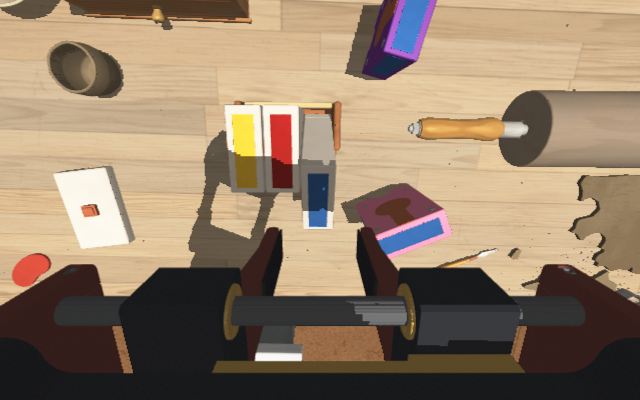

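View pics/s6.png

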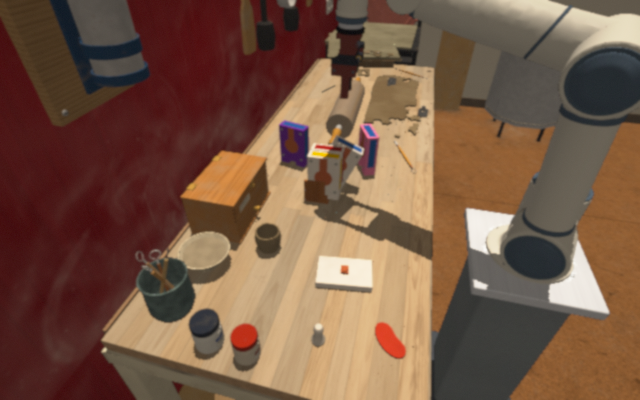

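```bash
python3 - <<'E'
import cv2
a=cv2.imread('pics/w6.png')
cv2.imwrite('pics/w6a.png',cv2.resize(a[90:240,215:360],None,fx=4,fy=4,interpolation=cv2.INTER_CUBIC))
E
```

```text
(no output)
```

View pics/w6a.png

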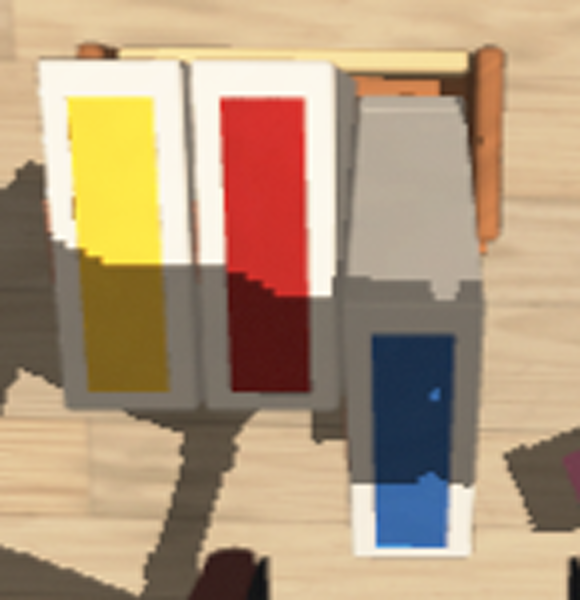

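```bash
python3 - <<'E'
from fit import *
import pickle
from scipy.spatial.transform import Rotation as Ro
c=pickle.load(open('w6.pkl','rb'))
f=lambda x,y:(215+x/4-.4,90+y/4-.4)
L=[(50,62),(50,-22),(-50,-22),(-50,62)]
print('yel+red',fit(c,[f(*u) for u in [(40,62),(335,65),(338,409),(67,408)]],L,162,[595,-138,.03]))
uv=[f(*u) for u in [(346,280),(484,284),(470,555),(355,554)]]
C=[(50,20,150),(50,-20,150),(-50,-20,150),(-50,20,150)]
def T(p):
    yaw,th,px,py=p
    R=Ro.from_euler('ZY',[yaw,-th]).as_matrix()
    # pivot local (-20,0,0)at world (px,py,12)
    return R,np.array([px,py,12])-R@np.array([-20,0,0])
def g(p):
    R,o=T(p); return np.concatenate([proj(c,R@np.array(v)+o)-u for v,u in zip(C,uv)])
r=least_squares(g,[.03,.4,575,-181]);print(r.x,np.abs(r.fun).max())
R,o=T(r.x)
for v in C+[(-35,0,115),(-35,0,96),(0,0,0)]: print(v,(R@np.array(v)+o).round(1))
E
```

```text
yel+red (array([ 5.94549394e+02, -1.37545572e+02,  2.35532758e-02]), np.float64(1.458728498902019))
[ 2.37208805e-02  3.42482399e-01  5.71478473e+02 -1.81129731e+02] 0.9493499066430218
(50, 20, 150) [ 586.6 -160.8  176.8]
(50, -20, 150) [ 587.5 -200.8  176.8]
(-50, -20, 150) [ 493.3 -203.   143.2]
(-50, 20, 150) [ 492.4 -163.   143.2]
(-35, 0, 115) [ 518.7 -182.4  115.3]
(-35, 0, 96) [ 525.1 -182.2   97.4]
(0, 0, 0) [ 590.3 -180.7   18.7]
```

>>> play_rows(
  plan=[
    [1,36,0,1,0,0,-1.1],
    [1,0,35,0,0.6,0,0],
    [1,0,45,0,0,0,0],
    [1,0,35,0,0,0,0],
    [1,0,0,0,0,0,0],
  ],
)

```text
time_s: 7.55
position: [521.2, -184.1, 199.0]
eef_rot: [[-0.999, -0.006, 0.035], [-0.035, -0.02, -0.999], [0.007, -1.0, 0.019]]
contact_force: [-0.3, 0.4, 1.7]
opening: 87.8
```

```bash
python3 - <<'E'
from look import *
s=read_state(); print(s['position'],s['eef_rot'],s['opening'])
E
```

```text
[ 521.21086994 -184.11848584  198.96631111] [[-0.99937962 -0.00630866  0.03464933]
 [-0.03451956 -0.01963236 -0.99921117]
 [ 0.00698393 -0.99978736  0.01940241]] 87.82063404780112
```

>>> play_rows(
  plan=[
    [1,4,0,-3,-1.2,0,0.3],
    [1,0,40,0,0,0,0],
    [1,0,35,0,0,0,0],
    [1,0,20,0,0,0,0],
    [1,0,0,0,0,0,0],
  ],
)

```text
time_s: 8.18
position: [521.7, -182.3, 111.7]
eef_rot: [[-0.999, 0.011, 0.035], [-0.035, 0.0, -0.999], [-0.011, -1.0, 0.0]]
contact_force: [0.1, 0.2, -0.1]
opening: 87.8
```

```bash
python3 - <<'E'
from look import *
c=snap('side','s7'); s=read_state(); print(s['position'],s['eef_rot'],s['contact_force'])
cv2.imwrite('pics/s7c.png',cv2.resize(cv2.imread('pics/s7.png')[60:220,260:420],None,fx=3.5,fy=3.5,interpolation=cv2.INTER_CUBIC))
snap('wrist','w7')
E
```

```text
[ 522.33064147 -182.55845757  113.02203008] [[-9.99306098e-01  1.33469625e-02  3.47732937e-02]
 [-3.47866866e-02 -7.72525223e-04 -9.99394461e-01]
 [-1.33120172e-02 -9.99910627e-01  1.23628577e-03]] [-0.29456251 -0.40136064 -1.6152994 ]
```

View pics/s7c.png

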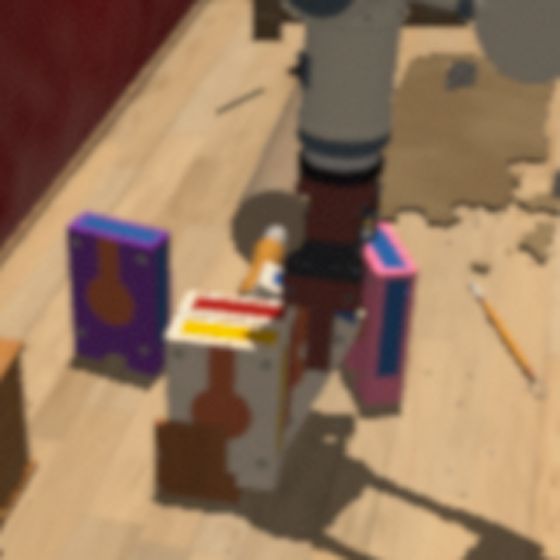

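View pics/w7.png

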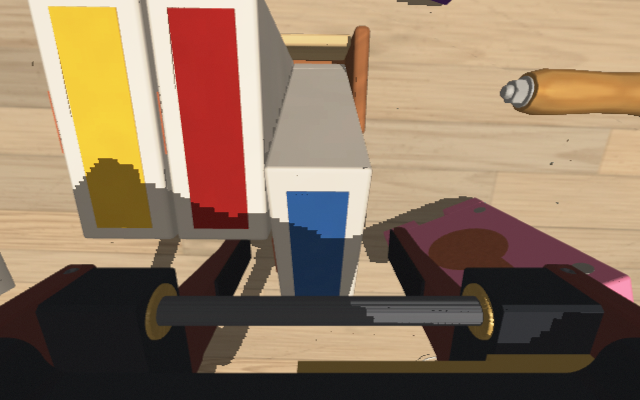

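>>> play_rows(
  plan=[
    [1,5,6,0,0,0,-0.7],
    [1,3,6,0,0,0,0],
    [0.4,0,0,0,0,0,0],
    [0.4,0,0,0,0,0,0],
    [0.3,0,0,0,0,0,0],
  ],
  force=30,
)

```text
time_s: 8.9
position: [515.7, -183.6, 104.7]
eef_rot: [[-0.999, 0.007, 0.035], [-0.035, -0.004, -0.999], [-0.006, -1.0, 0.004]]
contact_force: [-0.1, 0.4, -0.2]
opening: 61.4
```

>>> play_rows(
  plan=[
    [0,0,0,0,0,0,0],
    [0,0,0,0,0,0,0],
    [0,0,0,0,0,0,0],
    [0,0,0,0,0,0,0],
  ],
  force=50,
)

```text
time_s: 9.4
position: [515.8, -183.6, 104.9]
eef_rot: [[-0.999, 0.007, 0.035], [-0.035, -0.004, -0.999], [-0.007, -1.0, 0.004]]
contact_force: [0.5, 0.7, -0.3]
opening: 39.8
```

>>> play_rows(
  plan=[
    [0,1,-8,0,0,0,0],
    [0,1,-12,0,0,0,0],
    [0,2,-15,0,0,0,0],
    [0,3,-20,0,0,0,0],
    [0,3,-20,0,0,0,0],
  ],
)

```text
time_s: 10.02
position: [502.8, -182.9, 180.2]
eef_rot: [[-0.999, -0.002, 0.035], [-0.035, -0.001, -0.999], [0.002, -1.0, 0.001]]
contact_force: [0.1, 0.4, -5.1]
opening: 39.6
```

```bash
python3 - <<'E'
from look import *
c=snap('side','s8'); s=read_state(); print(s['position'],s['q'],s['eef_rot'],s['contact_force'],s['opening'])
cv2.imwrite('pics/s8c.png',cv2.resize(cv2.imread('pics/s8.png')[60:220,260:420],None,fx=3.5,fy=3.5,interpolation=cv2.INTER_CUBIC))
E
```

```text
[ 503.53610371 -183.34290288  183.84458862] [-4.11793295e-01 -8.95877522e-02  1.47998471e+00 -1.37898823e-03
  1.74736155e+00  1.12379228e+00] [[-0.99938449  0.0029701   0.03495453]
 [-0.0349628  -0.00277862 -0.99938475]
 [-0.00287115 -0.99999173  0.00288076]] [ 0.07761057 -0.95158363 -0.81818481] 39.63554005222151
```

View pics/s8c.png

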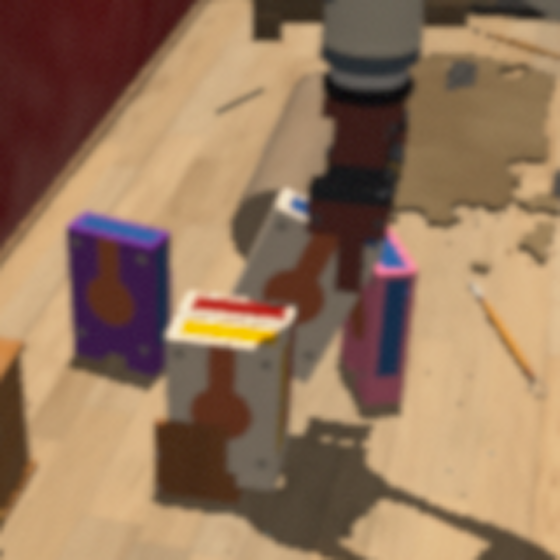

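>>> play_rows(
  plan=[
    [0,10,-20,0,0,0,0],
    [0,20,-20,0,0,0,-4],
    [0,20,-10,0,0,0,-5],
    [0,15,0,0,0,0,-5],
    [0,0,0,0,0,0,-5],
  ],
)

```text
time_s: 10.7
position: [437.5, -186.1, 244.6]
eef_rot: [[-0.946, -0.322, 0.033], [-0.029, -0.017, -0.999], [0.323, -0.946, 0.007]]
contact_force: [-0.3, -0.6, -4.5]
opening: 39.9
```

```bash
python3 - <<'E'
from look import *
c=snap('side','s9'); s=read_state(); print(s['position'],s['q'],s['eef_rot'],s['contact_force'],s['opening'])
cv2.imwrite('pics/s9c.png',cv2.resize(cv2.imread('pics/s9.png')[60:220,280:440],None,fx=3.5,fy=3.5,interpolation=cv2.INTER_CUBIC))
snap('wrist','w9')
E
```

```text
[ 438.09379506 -185.72341681  242.51681284] [-0.37356787  0.04031375  1.28274225 -0.15849857  2.11978184  1.10143766] [[-0.94411428 -0.32782339  0.034352  ]
 [-0.03076669 -0.01611844 -0.99939662]
 [ 0.32817929 -0.94460152  0.00513161]] [ 0.90950425  2.26512087 -5.59309476] 39.76756388322218
```

View pics/s9c.png

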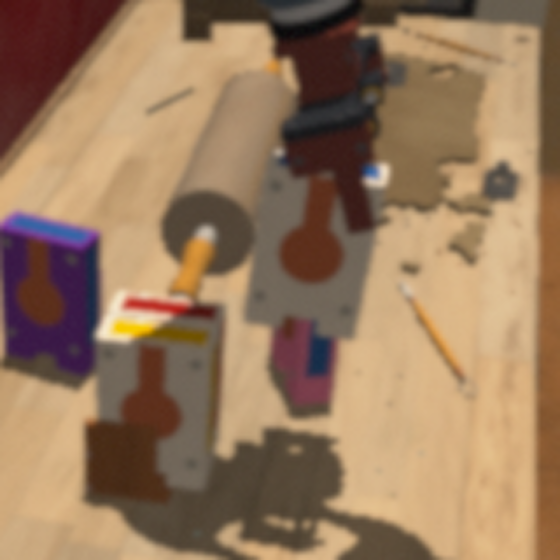

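View pics/w9.png

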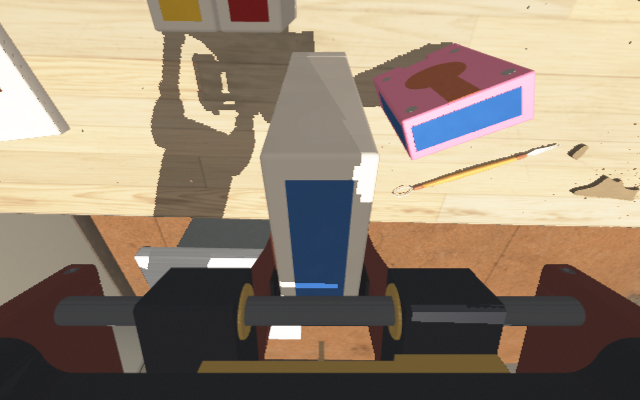

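```bash
python3 - <<'E'
import cv2
a=cv2.imread('pics/w9.png')
cv2.imwrite('pics/w9a.png',cv2.resize(a[40:300,250:390],None,fx=4,fy=2.3,interpolation=cv2.INTER_CUBIC))
E
cat > grasp.py <<'E'
from fit import *
from scipy.spatial.transform import Rotation as Ro
def gfit(c,s,uv,C,x0=(0,-35,120)):
    RT=np.array(s['eef_rot']);G=np.array(s['position'])-RT[:,1]*19
    # mould axes at zero tilt: mould x = -tool x, z = -tool y, y = -tool z (right handed: x cross y = z)
    B=np.c_[-RT[:,0],-RT[:,2],-RT[:,1]]
    def pose(p):
        R=B@Ro.from_euler('YXZ',[p[0],p[4],p[5]]).as_matrix(); return R,G-R@np.array([p[1],p[3],p[2]])
    def g(p):
        R,o=pose(p); return np.concatenate([(proj(c,R@np.array(v,float)+o)-u) for v,u in zip(C,uv)]+[np.array([p[3]*.5,p[4]*50,p[5]*50])])
    r=least_squares(g,[*x0,0,0,0]); R,o=pose(r.x); return r.x,r.fun,R,o
E
```

```text
(no output)
```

View pics/w9a.png

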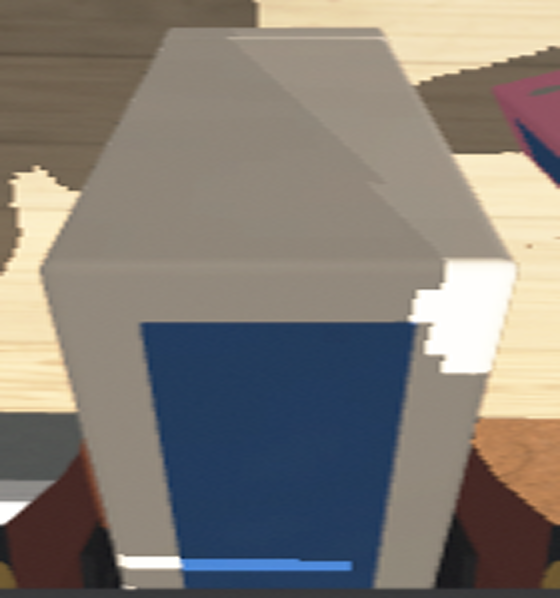

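```bash
python3 - <<'E'
from grasp import *
c=snap('wrist','w10'); s=read_state()
uv=[(250+x/4-.4,40+y/2.3-.3) for x,y in [(42,264),(515,262),(168,28),(382,27)]]
C=[(50,20,150),(50,-20,150),(50,20,0),(50,-20,0)]
p,f,R,o=gfit(c,s,uv,C); print(p.round(3),np.abs(f).max(),'\nz axis',R[:,2].round(3),'x',R[:,0].round(3),'o',o.round(1))
E
```

```text
[-3.94000e-01 -2.95780e+01  1.29881e+02  4.57000e-01  3.00000e-03
  4.00000e-03] 0.22867662797864166 
z axis [-0.065 -0.001  0.998] x [0.997 0.039 0.065] o [ 482.5 -184.6  132.5]
```

>>> play_rows(
  plan=[
    [0,0,0,-30,0,0,-1.8],
    [0,0,0,-50,0,0,-1.8],
    [0,0,0,-55,0,0,0],
    [0,0,0,-55,0,0,0],
    [0,0,0,-55,0,0,0],
  ],
)

```text
time_s: 11.48
position: [431.4, 62.5, 241.9]
eef_rot: [[-0.93, -0.367, 0.026], [-0.023, -0.013, -1.0], [0.368, -0.93, 0.004]]
contact_force: [0.7, 0.5, -5.7]
opening: 39.7
```

>>> play_rows(
  plan=[
    [0,0,0,-50,0,0,0],
    [0,0,0,-40,0,0,0],
    [0,0,0,-20,1.1,-2.8,0],
    [0,0,0,0,1.1,-2.8,0],
    [0,0,0,0,0,0,0],
  ],
)

```text
time_s: 12.1
position: [427.8, 179.9, 244.2]
eef_rot: [[-0.927, -0.349, 0.137], [-0.129, -0.046, -0.991], [0.352, -0.936, -0.002]]
contact_force: [-0.6, -0.1, -5.2]
opening: 39.5
```

```bash
python3 - <<'E'
from look import *
import pickle
c=snap('wrist','w11'); s=read_state(); pickle.dump((c,s),open('w11.pkl','wb'))
print(s['position'],s['q'],s['eef_rot'],s['contact_force'],s['opening'])
snap('side','s11')
E
```

```text
[427.8517224  179.68313211 244.27641713] [0.28357714 0.04633029 1.27875091 0.06526441 2.17131834 1.74450929] [[-0.92716908 -0.34899913  0.13622446]
 [-0.1283668  -0.04566324 -0.99067494]
 [ 0.35196514 -0.93600987 -0.00246236]] [-0.09494349 -0.10605365 -4.39330499] 40.01725295022485
```

View pics/w11.png

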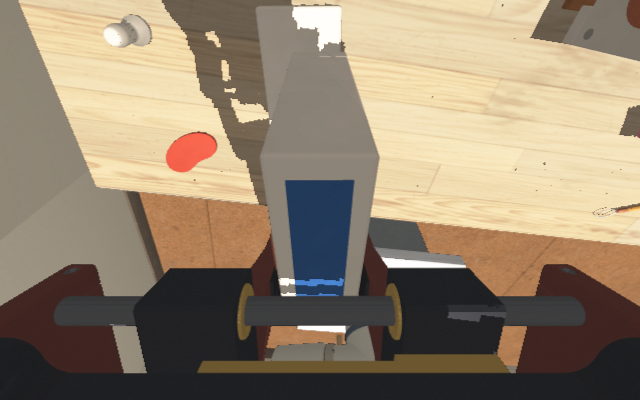

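View pics/s11.png

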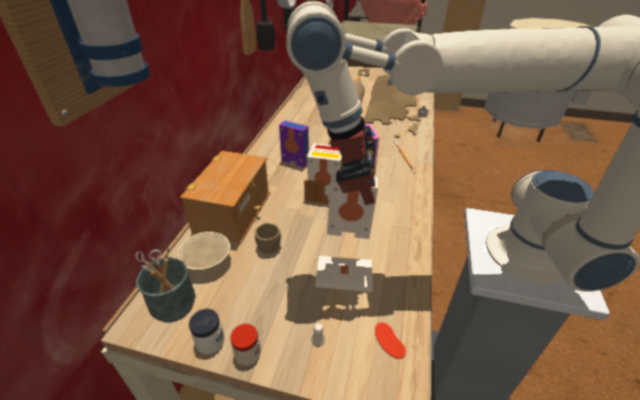

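```bash
python3 - <<'E'
import cv2
a=cv2.imread('pics/w6.png')
cv2.imwrite('pics/w6b.png',cv2.resize(a[155:260,45:140],None,fx=5,fy=5,interpolation=cv2.INTER_CUBIC))
a=cv2.imread('pics/w11.png')
cv2.imwrite('pics/w11a.png',cv2.resize(a[0:170,245:395],None,fx=4,fy=3.5,interpolation=cv2.INTER_CUBIC))
a=cv2.imread('pics/s11.png')
cv2.imwrite('pics/s11a.png',cv2.resize(a[150:310,290:400],None,fx=5,fy=3.7,interpolation=cv2.INTER_CUBIC))
E
```

```text
(no output)
```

View pics/w6b.png

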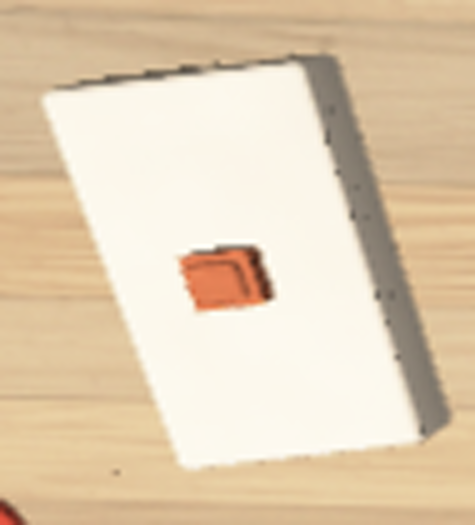

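View pics/w11a.png

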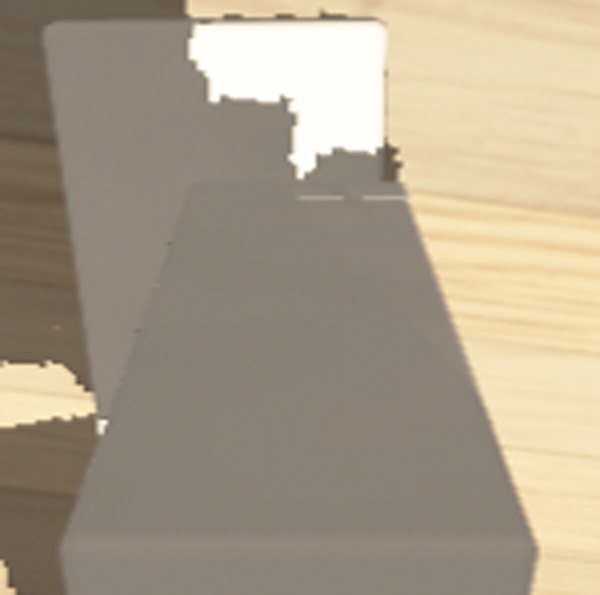

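View pics/s11a.png

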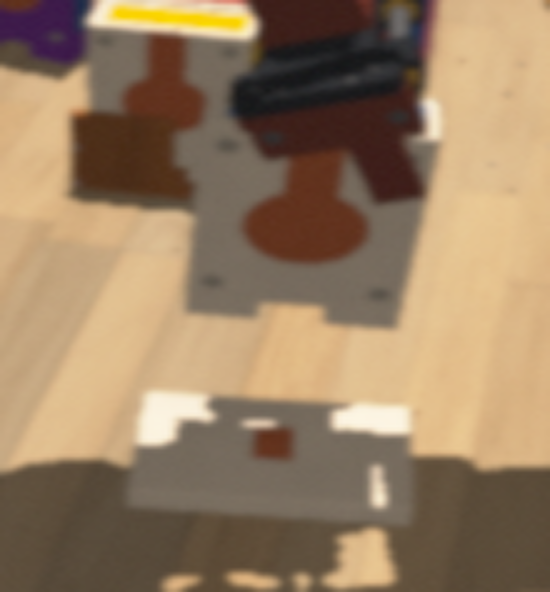

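```bash
python3 - <<'E'
from grasp import *
import pickle
c6=pickle.load(open('w6.pkl','rb')); c,s=pickle.load(open('w11.pkl','rb'))
LB=[(70,45),(70,-45),(-70,-45),(-70,45)]
print('base w6',fit(c6,[(45+x/5-.4,155+y/5-.4) for x,y in [(43,94),(300,62),(423,440),(183,468)]],LB,20,[468,205,.14]))
print('key w6',px2plane(c6,(45+215/5-.4,155+285/5-.4),30))
f=lambda x,y:(245+x/4-.4,y/3.5-.3)
uv=[f(*u) for u in [(62,543),(538,545),(191,184),(406,184)]]
C=[(50,20,150),(50,-20,150),(50,20,0),(50,-20,0)]
p,ff,R,o=gfit(c,s,uv,C); print(p.round(3),np.abs(ff).max(),'\nz',R[:,2].round(3),'x',R[:,0].round(3),'o',o.round(1))
print('base rear corners',[px2plane(c,f(*u),20).round(1) for u in [(43,25),(387,22)]])
for b in ([468.3,205.5,.142],):
    ca,sa=np.cos(b[2]),np.sin(b[2]); print([np.round([b[0]+ca*a-sa*d,b[1]+sa*a+ca*d],1) for a,d in LB[:2]])
cs=capture('side')
g=lambda x,y:(290+x/5-.4,150+y/3.7-.4)
print('key side',px2plane(cs,g(273,434),30), 'pred px', (np.array(proj(cs,[468,205,30]))-[289.6,149.6])*[5,3.7])
for v in [(-15,20,0),(15,20,0),(-50,20,0),(50,20,0)]: print(v,((proj(cs,R@np.array(v)+o)-[289.6,149.6])*[5,3.7]).round())
E
```

```text
base w6 (array([4.68039127e+02, 2.05531777e+02, 1.47136252e-01]), np.float64(0.9406229821121102))
key w6 [467.23782091 206.38353972  30.        ]
[-3.94000e-01 -2.94090e+01  1.28752e+02 -4.60000e-02 -0.00000e+00
 -2.00000e-03] 0.24864516225613897 
z [-0.034 -0.007  0.999] x [0.99  0.134 0.034] o [467.9 185.4 134.4]
base rear corners [array([530.3, 260.7,  20. ]), array([543.2, 172.8,  20. ])]
[array([531.2, 260. ]), array([544. , 170.9])]
key side [467.04695798 205.40247083  30.        ] pred px [271.28823415 433.28546875]
(-15, 20, 0) [320. 327.]
(15, 20, 0) [256. 321.]
(-50, 20, 0) [396. 333.]
(50, 20, 0) [182. 315.]
```

>>> play_rows(
  plan=[
    [0,0,0,-19,0.2,-0.6,-1.9],
    [0,-8,18,0,0,0,0],
    [0,-11,22,0,0,0,0],
    [0,-10,20,0,0,0,0],
    [0,0,0,0,0,0,0],
  ],
)

```text
time_s: 12.88
position: [430.0, 195.2, 172.9]
eef_rot: [[-0.915, -0.379, 0.138], [-0.128, -0.052, -0.99], [0.382, -0.924, -0.001]]
contact_force: [0.4, -0.5, -4.7]
opening: 39.7
```

```bash
cat > pred.py <<'E'
from grasp import *
P=[-.394,-29.4,129.3]
def pred(s):
    RT=np.array(s['eef_rot']);G=np.array(s['position'])-RT[:,1]*19
    R=np.c_[-RT[:,0],-RT[:,2],-RT[:,1]]@Ro.from_euler('Y',P[0]).as_matrix()
    return R,G-R@np.array([P[1],0,P[2]])
E
python3 - <<'E'
from pred import *
import pickle
c=snap('wrist','w12'); s=read_state(); pickle.dump((c,s),open('w12.pkl','wb'))
R,o=pred(s);print(s['contact_force'],s['opening'],'z',R[:,2].round(3),'yaw',R[1,0].round(3),'o',o.round(1)); RT=np.array(s['eef_rot']); print(RT.round(3).tolist())
cs=snap('side','s12'); pickle.dump(cs,open('s12.pkl','wb'))
a=cv2.imread('pics/s12.png')
cv2.imwrite('pics/s12a.png',cv2.resize(a[180:310,290:400],None,fx=5,fy=4.5,interpolation=cv2.INTER_CUBIC))
a=cv2.imread('pics/w12.png')
cv2.imwrite('pics/w12a.png',cv2.resize(a[0:170,245:395],None,fx=4,fy=3.5,interpolation=cv2.INTER_CUBIC))
E
```

```text
[ 0.60595536 -1.42033105 -4.15501323] 39.90088889797663 z [-0.004 -0.002  1.   ] yaw 0.138 o [467.1 200.6  62.6]
[[-0.916, -0.377, 0.138], [-0.128, -0.051, -0.99], [0.38, -0.925, -0.001]]
```

View pics/s12a.png

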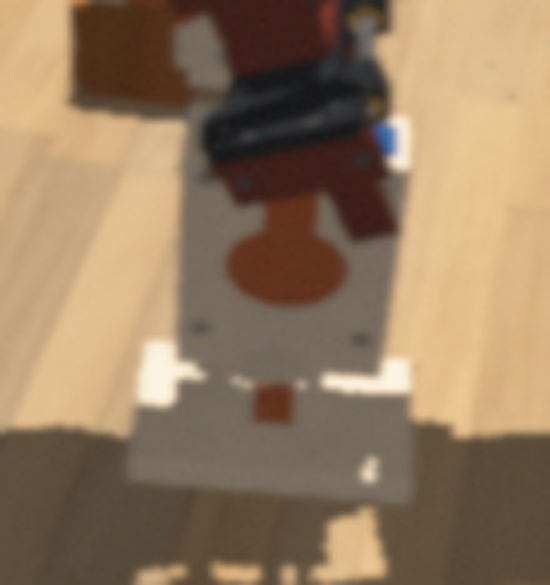

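View pics/w12a.png

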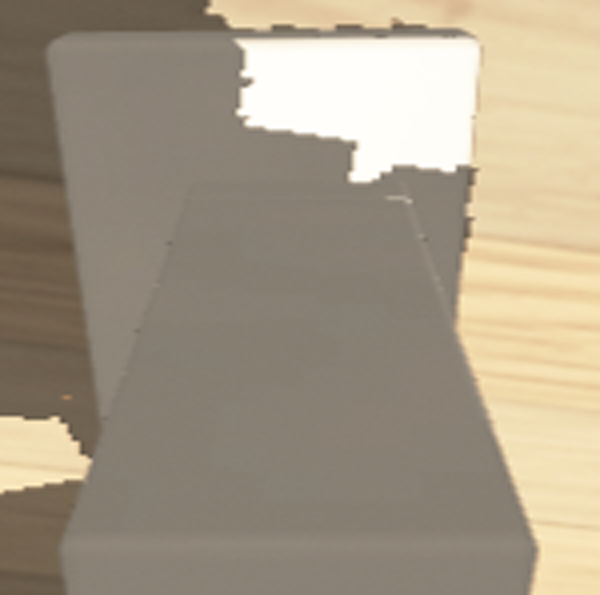

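```bash
python3 - <<'E'
from pred import *
import pickle
c,s=pickle.load(open('w12.pkl','rb'))
f=lambda x,y:(245+x/4-.4,y/3.5-.3)
a,b=[px2plane(c,f(*u),20) for u in [(46,38),(480,40)]];print(a,b)
d=(b-a);d/=np.linalg.norm(d);m=(a+b)/2; x=np.array([-d[1],d[0],0]); print('yaw',np.arctan2(x[1],x[0]),'centre',m-70*x)
RT=np.array(s['eef_rot']);_,o=pred(s)
print('shift tool for xy',RT.T@np.array([467.8-o[0],205.3-o[1],0]),'down',RT.T@[0,0,-1])
E
```

```text
[530.98251667 261.01725624  20.        ] [542.8616104 173.1298879  20.       ]
yaw 0.13434850932100728 centre [467.55284717 207.6974417   20.        ]
shift tool for xy [-1.19183429 -0.4830825  -4.51858254] down [-0.3803745   0.9248314   0.00145477]
```

>>> play_rows(
  plan=[
    [0,-1,0,-5.5,0,0,0],
    [0,-5,13,0,0,0,0],
    [0,-4,11,0,0,0,0],
    [0,0,0,0,0,0,0],
  ],
)

```text
time_s: 13.48
position: [431.0, 201.7, 149.7]
eef_rot: [[-0.918, -0.371, 0.138], [-0.129, -0.049, -0.99], [0.375, -0.927, -0.003]]
contact_force: [0.1, 0.7, -4.9]
opening: 39.7
```

```bash
python3 - <<'E'
from pred import *
import pickle
c=snap('wrist','w13'); cs=snap('side','s13'); s=read_state(); pickle.dump((c,s,cs),open('w13.pkl','wb'))
R,o=pred(s);print(s['contact_force'],s['opening'],'z',R[:,2].round(3),'yaw',R[1,0].round(3),'o',o.round(1)); RT=np.array(s['eef_rot']); print(RT.round(3).tolist())
a=cv2.imread('pics/s13.png')
cv2.imwrite('pics/s13a.png',cv2.resize(a[180:310,290:400],None,fx=5,fy=4.5,interpolation=cv2.INTER_CUBIC))
E
```

```text
[-0.51884853 -0.01965265 -3.73367301] 39.97717882110504 z [-0.011 -0.005  1.   ] yaw 0.138 o [469.  207.4  39.5]
[[-0.919, -0.37, 0.138], [-0.129, -0.049, -0.99], [0.373, -0.928, -0.003]]
```

View pics/s13a.png

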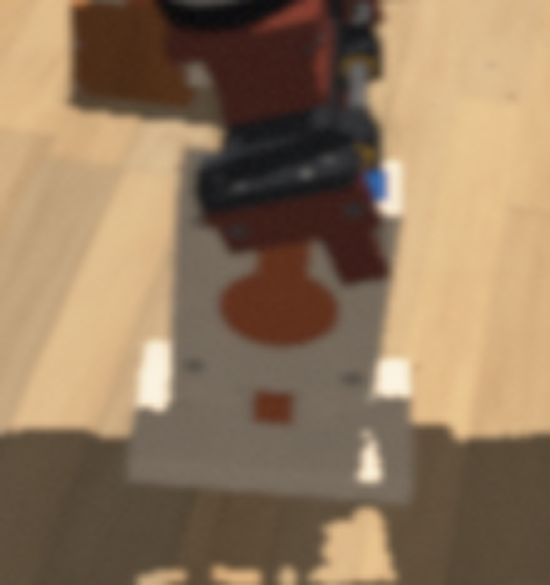

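View pics/w13.png

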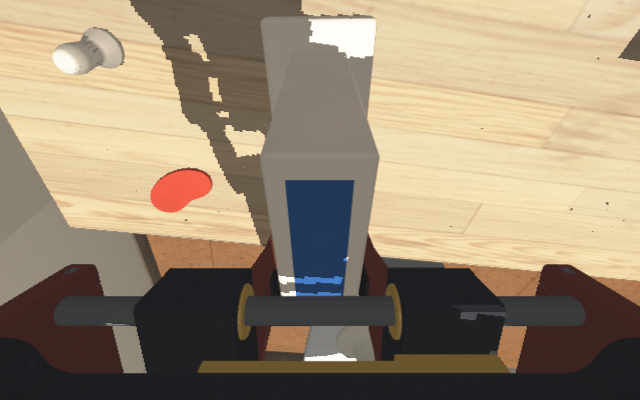

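```bash
python3 - <<'E'
from pred import *
import pickle
c,s,cs=pickle.load(open('w13.pkl','rb'))
a=cv2.imread('pics/s13.png')[245:300,305:380]
a=cv2.resize(a,None,fx=9,fy=9,interpolation=cv2.INTER_CUBIC).astype(float)
a=np.clip((a-50)*2.2,0,255).astype(np.uint8)
R,o=pred(s)
pts=[proj(cs,R@np.array(v)+o) for v in [(-50,20,0),(-15,20,0),(-15,20,14),(15,20,14),(15,20,0),(50,20,0)]]
pts=[(int((u-305+.5)*9),int((v-245+.5)*9)) for u,v in pts]
b=a.copy()
for i in range(5): cv2.line(b,pts[i],pts[i+1],(0,255,0),1)
cv2.imwrite('pics/s13b.png',b)
E
```

```text
(no output)
```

View pics/s13b.png

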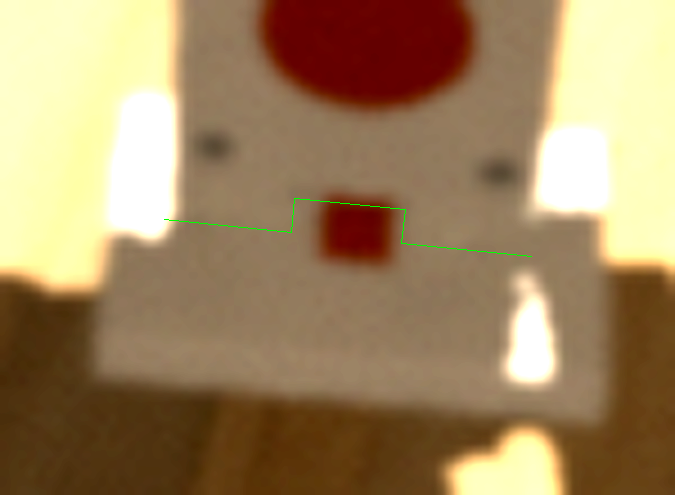

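>>> play_rows(
  plan=[
    [0,0,0,0.5,0,0,-0.6],
    [0,-1.5,4,0,0,0,0],
    [0,-1.5,4,0,0,0,0],
    [0,-1.2,3,0,0,0,0],
    [0,0,0,0,0,0,0],
  ],
)

```text
time_s: 14.2
position: [431.5, 201.3, 138.8]
eef_rot: [[-0.915, -0.379, 0.138], [-0.128, -0.05, -0.99], [0.383, -0.924, -0.003]]
contact_force: [-0.2, 0.6, -4.5]
opening: 39.8
```

```bash
python3 - <<'E'
from pred import *
s=read_state()
R,o=pred(s);print(s['contact_force'],s['moment'],s['opening'],'z',R[:,2].round(3),'yaw',R[1,0].round(3),'o',o.round(1)); RT=np.array(s['eef_rot']); print(RT.round(3).tolist())
E
```

```text
[-0.19390114  0.58096458 -4.51550994] [ 0.0747203  -0.34300505 -0.003401  ] 39.8025616354459 z [-0.001 -0.003  1.   ] yaw 0.138 o [468.  206.7  27.1]
[[-0.915, -0.379, 0.138], [-0.128, -0.05, -0.99], [0.383, -0.924, -0.003]]
```

>>> play_rows(
  plan=[
    [0,-0.8,2,0,0,0,0],
    [0,-0.8,1.8,0,0,0,0],
    [0,0,0,0,0,0,0],
  ],
)

```text
time_s: 14.58
position: [431.6, 201.4, 134.6]
eef_rot: [[-0.915, -0.379, 0.138], [-0.128, -0.05, -0.99], [0.382, -0.924, -0.003]]
contact_force: [-0.6, -0.2, -4.4]
opening: 40.0
```

>>> play_rows(
  plan=[
    [0,-0.5,1.2,0,0,0,0],
    [0,-0.4,1,0,0,0,0],
    [0,0,0,0,0,0,0],
  ],
)

```text
time_s: 14.95
position: [431.6, 201.4, 132.2]
eef_rot: [[-0.915, -0.379, 0.138], [-0.128, -0.05, -0.99], [0.382, -0.924, -0.003]]
contact_force: [-0.0, 0.4, -4.7]
opening: 39.6
```

```bash
python3 - <<'E'
from pred import *
s=read_state()
R,o=pred(s);print(s['contact_force'],s['moment'],s['opening'],'z',R[:,2].round(3),'yaw',R[1,0].round(3),'o',o.round(1))
snap('side','s14');snap('wrist','w14')
a=cv2.imread('pics/s14.png')[225:300,305:380]
a=cv2.resize(a,None,fx=8,fy=8,interpolation=cv2.INTER_CUBIC).astype(float)
cv2.imwrite('pics/s14b.png',np.clip((a-50)*2,0,255).astype(np.uint8))
E
```

```text
[-0.02600686  0.4291688  -4.69274676] [ 0.03816318 -0.30541232  0.03891535] 39.60287664381394 z [-0.001 -0.004  1.   ] yaw 0.138 o [468.1 206.8  20.5]
```

View pics/s14b.png

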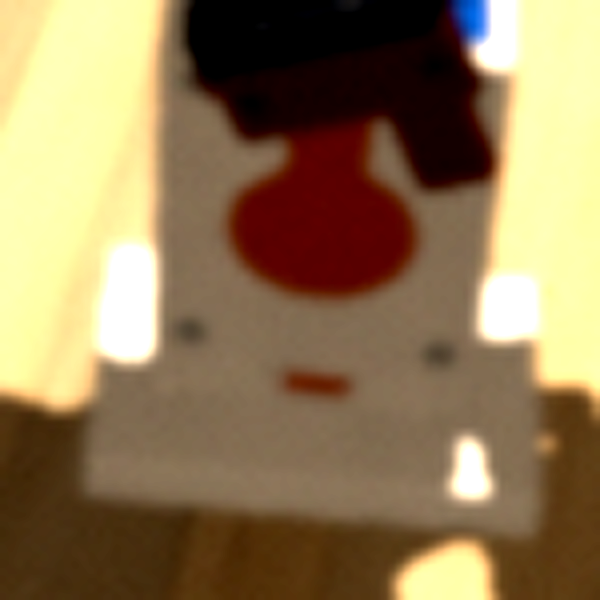

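>>> play_rows(
  plan=[
    [0,-0.4,1,0,0,0,0],
    [0,0,0,0,0,0,0],
  ],
)

```text
time_s: 15.3
position: [431.7, 201.4, 131.2]
eef_rot: [[-0.915, -0.379, 0.138], [-0.128, -0.049, -0.99], [0.382, -0.924, -0.003]]
contact_force: [-0.1, -0.7, -3.9]
opening: 40.0
```

>>> play_rows(
  plan=[
    [0,-0.4,1,0,0,0,0],
    [0,0,0,0,0,0,0],
  ],
)

```text
time_s: 15.55
position: [431.7, 201.4, 130.0]
eef_rot: [[-0.915, -0.379, 0.138], [-0.128, -0.049, -0.99], [0.382, -0.924, -0.003]]
contact_force: [0.2, 0.9, -5.2]
opening: 40.1
```

>>> play_rows(
  plan=[
    [0,-0.4,1,0,0,0,0],
    [0,0,0,0,0,0,0],
  ],
)

```text
time_s: 15.8
position: [431.7, 201.5, 129.4]
eef_rot: [[-0.915, -0.378, 0.138], [-0.129, -0.049, -0.99], [0.381, -0.924, -0.003]]
contact_force: [1.0, 0.7, -4.5]
opening: 39.7
```

>>> play_rows(
  plan=[
    [0,-0.4,1,0,0,0,0],
    [0,0,0,0,0,0,0],
  ],
)

```text
time_s: 16.05
position: [431.7, 201.5, 129.3]
eef_rot: [[-0.916, -0.378, 0.138], [-0.129, -0.049, -0.99], [0.381, -0.925, -0.004]]
contact_force: [-0.4, -0.5, -4.5]
opening: 39.7
```

```bash
python3 - <<'E'
from pred import *
s=read_state()
R,o=pred(s);print(s['contact_force'],s['moment'],'z',R[:,2].round(3),'o',o.round(1))
snap('side','s15');snap('wrist','w15')
a=cv2.imread('pics/s15.png')[225:300,305:380]
a=cv2.resize(a,None,fx=8,fy=8,interpolation=cv2.INTER_CUBIC).astype(float)
cv2.imwrite('pics/s15b.png',np.clip((a-50)*2,0,255).astype(np.uint8))
E
```

```text
[-0.44720025 -0.50747166 -4.54164797] [ 0.07575892 -0.3055213  -0.06065938] z [-0.003 -0.004  1.   ] o [468.3 207.   17.7]
```

View pics/s15b.png

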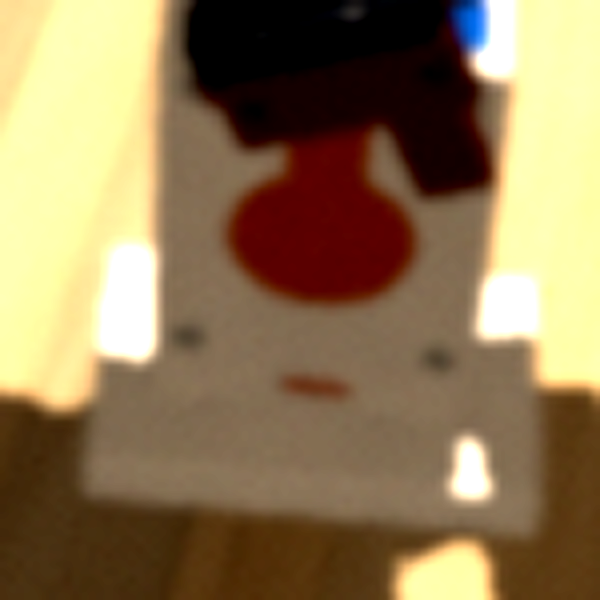

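>>> play_rows(
  plan=[
    [0,-0.8,2,0,0,0,0],
    [0,0,0,0,0,0,0],
  ],
)

```text
time_s: 16.4
position: [431.8, 201.5, 129.4]
eef_rot: [[-0.916, -0.377, 0.138], [-0.129, -0.049, -0.99], [0.38, -0.925, -0.004]]
contact_force: [0.8, -0.3, -5.2]
opening: 39.9
```

```bash
python3 - <<'E'
from pred import *
s=read_state(); print(s['q'],s['joint_efforts'])
for i in range(4): s=read_state(); print(s['contact_force'].round(2) if hasattr(s['contact_force'],'round') else s['contact_force'])
E
```

```text
[0.31385797 0.1113494  1.42022082 0.07659966 1.9923985  1.76326851] [ 1.33190589e-02 -4.63132632e+01 -4.11955440e+01  4.48539807e-01
  2.36442000e+00 -3.97001815e-03]
[ 0.79 -0.25 -5.22]
[ 0.79 -0.25 -5.22]
[ 0.79 -0.25 -5.22]
[ 0.79 -0.25 -5.22]
```

>>> play_rows(
  plan=[
    [0,-1.2,3,0,0,0,0],
  ],
)

```text
time_s: 16.52
position: [431.9, 201.7, 129.2]
eef_rot: [[-0.917, -0.375, 0.138], [-0.13, -0.048, -0.99], [0.378, -0.926, -0.004]]
contact_force: [-1.4, -0.7, 23.8]
opening: 40.0
```

>>> play_rows(
  plan=[
    [0,0,0,0,0,0,0],
    [0.5,0,0,0,0,0,0],
    [0.55,0,0,0,0,0,0],
  ],
  force=10,
)

```text
time_s: 16.9
position: [432.4, 201.9, 129.1]
eef_rot: [[-0.917, -0.374, 0.138], [-0.13, -0.047, -0.99], [0.377, -0.926, -0.005]]
contact_force: [0.6, 0.5, 0.2]
opening: 47.6
```

>>> play_rows(
  plan=[
    [1,0,0,0,0,0,0],
    [1,0,0,0,0,0,0],
    [1,0,0,0,0,0,0],
  ],
)

```text
time_s: 17.27
position: [432.4, 201.8, 128.7]
eef_rot: [[-0.917, -0.374, 0.138], [-0.13, -0.048, -0.99], [0.377, -0.926, -0.005]]
contact_force: [-0.7, 0.6, -1.0]
opening: 75.1
```

```bash
python3 - <<'E'
from pred import *
s=read_state();print(s['contact_force'],s['opening'],s['position'])
snap('side','s16');snap('wrist','w16')
a=cv2.imread('pics/s16.png')[225:300,305:380]
a=cv2.resize(a,None,fx=8,fy=8,interpolation=cv2.INTER_CUBIC).astype(float)
cv2.imwrite('pics/s16b.png',np.clip((a-50)*2,0,255).astype(np.uint8))
E
```

```text
[-0.67976726  0.58294827 -0.9894212 ] 75.05585841951844 [432.3573148  201.80927918 128.70663258]
```

View pics/s16b.png

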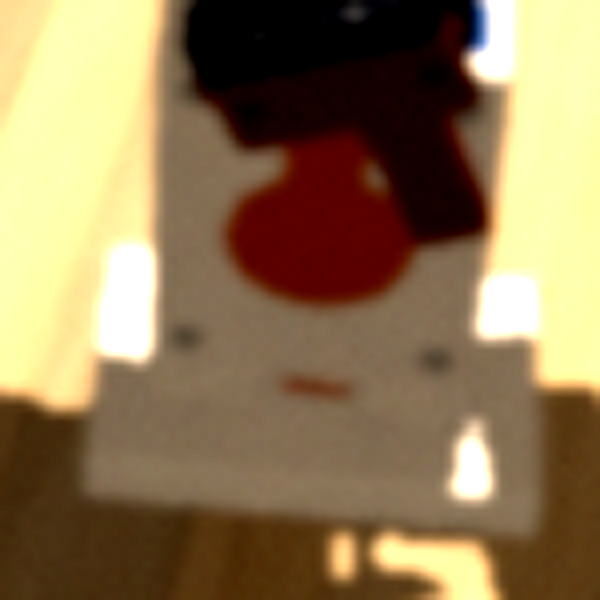

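View pics/w16.png

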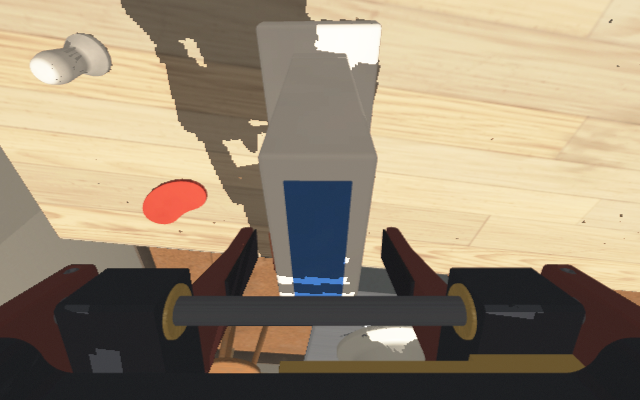

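>>> play_rows(
  plan=[
    [1,4,-9,0,0,0,0],
    [1,10,-22,0,0,0,0],
    [1,16,-37,0,0,0,0],
    [1,18,-40,0,0,0,0],
    [1,20,-40,0,0,0,3],
  ],
)

```text
time_s: 18.0
position: [424.3, 199.5, 293.8]
eef_rot: [[-0.933, -0.333, 0.138], [-0.131, -0.043, -0.99], [0.335, -0.942, -0.003]]
contact_force: [0.1, 0.7, -0.1]
opening: 88.1
```

>>> play_rows(
  plan=[
    [1,0,-20,0,0,0,8],
    [1,0,-20,0,0,0,8],
    [1,0,0,0,0,0,3],
    [1,0,0,0,0,0,0],
  ],
)

```text
time_s: 18.5
position: [434.8, 200.9, 343.7]
eef_rot: [[-0.99, 0.013, 0.138], [-0.138, 0.009, -0.99], [-0.014, -1.0, -0.007]]
contact_force: [0.8, 1.2, -0.4]
opening: 88.1
```

```bash
python3 - <<'E'
from pred import *
import pickle
s=read_state();print(s['position'],s['eef_rot'],s['qd'].round(3) if hasattr(s['qd'],'round') else s['qd'])
a=snap('side','s17');b=snap('wrist','w17');c=snap('top','t17');pickle.dump((a,b,c),open('f.pkl','wb'))
a=cv2.imread('pics/s17.png')[110:300,280:400]
cv2.imwrite('pics/s17b.png',cv2.resize(a,None,fx=3.1,fy=3.1,interpolation=cv2.INTER_CUBIC))
E
```

```text
[434.82031537 200.88361306 343.68742506] [[-0.99035502  0.01320347  0.13792246]
 [-0.13781636  0.00863857 -0.99042013]
 [-0.01426844 -0.99987551 -0.00673559]] [-0.001 -0.006 -0.025  0.     0.01  -0.001]
```

View pics/s17b.png

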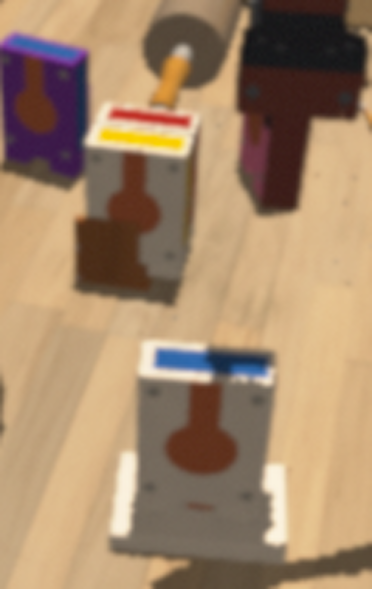

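View pics/w17.png

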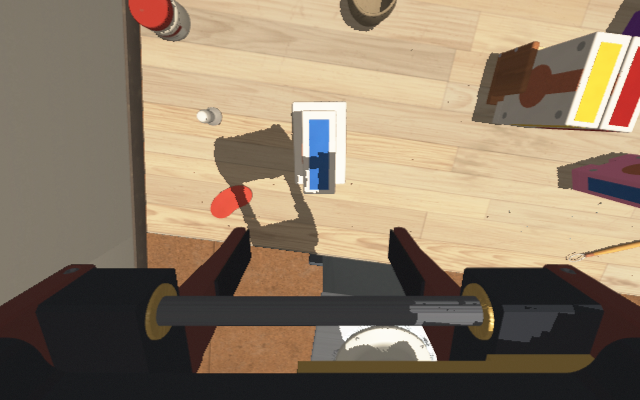

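View pics/t17.png

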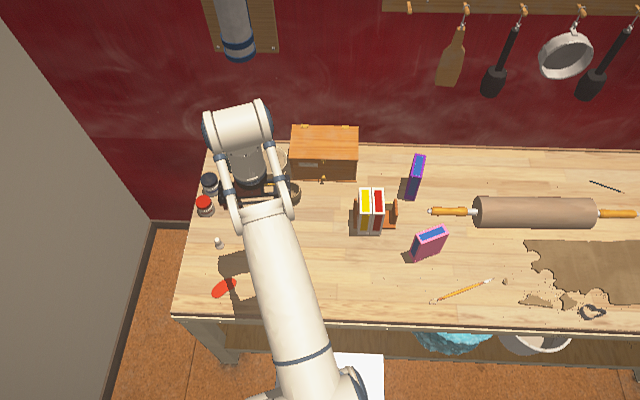

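Fit the final mould pose from the wrist view against the plate.

```bash
python3 - <<'E'
import cv2
a=cv2.imread('pics/w17.png')[95:200,280:360]
cv2.imwrite('pics/w17b.png',cv2.resize(a,None,fx=5.5,fy=5.5,interpolation=cv2.INTER_CUBIC))
E
```

```text
(no output)
```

View pics/w17b.png

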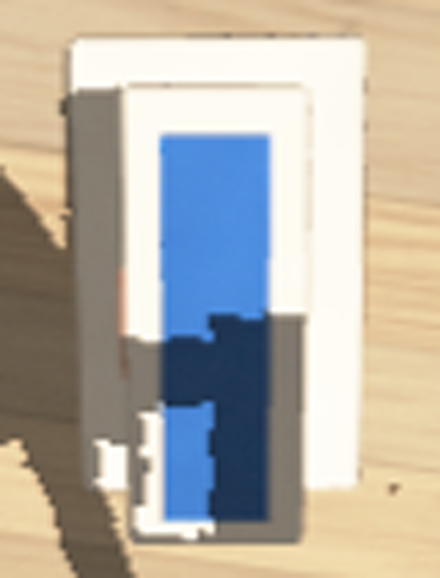

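```bash
python3 - <<'E'
from pred import *
import pickle
cs,c,_=pickle.load(open('f.pkl','rb'))
f=lambda x,y:(280+x/5.5-.4,95+y/5.5-.4)
print('mould top@170',fit(c,[f(*u) for u in [(122,86),(308,87),(300,542),(130,542)]],[(50,20),(50,-20),(-50,-20),(-50,20)],170,[468,206,.14]))
print('base',fit(c,[f(*u) for u in [(70,38),(365,40),(356,488),(83,487)]],[(70,45),(70,-45),(-70,-45),(-70,45)],20,[468,206,.14]))
# side view: top corners and bottom
g=lambda x,y:(280+x/3.1-.4,110+y/3.1-.4)
uv=[g(*u) for u in [(138,377),(267,383),(275,352),(146,342)]]
for z in (168,170,172,180): print(z,fit(cs,uv,[(50,20),(-50,20),(-50,-20),(50,-20)],z,[468,206,.14]))
E
```

```text
mould top@170 (array([4.70198916e+02, 2.07035102e+02, 1.38092672e-01]), np.float64(0.5770472848614077))
base (array([4.67929648e+02, 2.06729051e+02, 1.40631638e-01]), np.float64(0.7835188257443377))
168 (array([4.69774972e+02, 2.06510491e+02, 1.31170142e-01]), np.float64(2.33695792112087))
170 (array([4.69487226e+02, 2.08641347e+02, 1.31178673e-01]), np.float64(2.414674878566643))
172 (array([4.69199523e+02, 2.10772053e+02, 1.31187192e-01]), np.float64(2.492942649460815))
180 (array([4.68049152e+02, 2.19293343e+02, 1.31221216e-01]), np.float64(2.811640834337311))
```

```bash
python3 -c "
from workcell import *
print(close_job())"
```

```text
the job is handed in; nothing more can be done
None
```

The blue mould is standing on the mould base with its notch down over the key. I handed the job in at about 18.7 s on the robot's clock; no verdict came back.

**What I did:**
- I hooked the blue mould from behind with the shut fingers and tipped it to about 0.34–0.39 rad.
- I gripped it about 30 mm in front of its centre and lifted it out.
- I stood it upright, lowered it in small steps until it met the plate, released it and withdrew.

**What the last checks showed:**
- **Position:** in the final wrist picture the mould's top is about 2 mm (x) and 0.3 mm (y) off the plate's centre. Its yaw is about 0.003 rad off the plate's, and it looks upright.
- **Other things:** the yellow and red moulds stand in the rack. The stamp and the look-alikes look untouched, and so does the pot as far as it shows: the arm partly hides it from above. I judged these by eye and did not measure them. The robot is clear of everything.

**What disagreed or stayed uncertain:**
- **Height at contact:** at contact the underside came out at about 17.7 mm from the robot's readings, against the expected 20 mm. I put this down to calibration, because the mould could not go lower and the push force rose to about 24 N.
- **Side camera:** its fit of the final top face was rough (residual over 2 px), so I relied on the wrist view.

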